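# Slide the cover disc into the dish warmer's well

## Task

The steel cover disc of the dish warmer lies loose on the warmer's deck. Push it across the deck with your fingertips until it goes over the rim of the round well and drops in, lying flat and fully home, flush with the deck; do not pick it up or tip it over. Leave the vial on the deck, the tube rack and the tip box where they stand.

Things in the scene. Friction and masses are not known exactly. Their poses are not given: they have to be found in the camera images.
- cover: Loose plain steel disc, 60 mm in diameter, 8 mm thick, about 0.12 to 0.23 kg, lying flat on the deck. Origin at the centre of its underside, z up through its axis.
- warmer: Dish warmer, fixed: low white casing with a flat bare aluminium deck, level and without a raised border. The casing is 190 mm (own x) by 300 mm (own y); the deck is 180 by 290 mm, its top 40 mm above the work surface. Origin at the centre of its underside on the work surface, x pointing away from its control panel, y along its long side. A round well is sunk in the deck 75 mm from the centre towards own -y; the cover starts on the +y half.
- well (a point): Centre of the floor of the open well: a flat-bottomed round recess, 64 mm in diameter and 8 mm deep with a dark floor and a 1 mm chamfer at the rim, so the seated disc has 2 mm of play all round and its top is flush with the deck.
- vial: Small capped amber glass vial, 28 mm in diameter, 46 mm tall, 30 g, standing loose on the deck near a corner beyond the well. Origin at the centre of its underside.
- rack: Loose light-blue tube rack with purple-capped tubes, 84 mm (own x) by 124 mm (own y), 74 mm tall, on the work surface. Origin at the centre of its underside.
- tipbox: Loose closed pipette tip box with a pink lid, 89 mm (own x) by 126 mm (own y), 65 mm tall, on the work surface. Origin at the centre of its underside.
Things that resemble listed ones, but are neither listed nor needed, are in the scene too. There is more than one size of the cover; the job needs the largest. What is shaped like the vial but black is not meant.

How it is judged (in metres and radians):
At the end, for the whole second after the job is handed in: The cover disc is at rest in the well, its centre within 4 mm of the well's centre, its underside within 2 mm of the well's floor, level within 0.04 rad; the vial stands upright within 15 mm of its start and the rack and the tip box are within 20 mm of theirs (horizontal distance between cover and well below 0.004 m and z of cover in the frame of well between -0.003 and 0.002 m and angle between cover's own z axis and vertical below 0.04 rad and linear speed of cover below 0.01 m/s and distance of vial from where it was at the start of the episode below 0.015 m and angle between vial's own z axis and vertical below 0.2 rad and distance of each of rack, tipbox from where it was at the start of the episode below 0.02 m); the robot touches nothing.
It fails at once if the cover disc is lifted more than 7 mm off the deck instead of being slid (z of cover in the frame of warmer above 0.047 m).
It fails at once if the cover disc is tipped up by more than 0.4 rad (angle between cover's own z axis and vertical above 0.4 rad).
It fails at once if the cover disc is pushed off the warmer's deck (z of cover in the frame of warmer below 0.025 m).
It fails at once if the vial is moved by more than 15 mm or tipped (distance of vial from where it was at the start of the episode above 0.015 m or angle between vial's own z axis and vertical above 0.2 rad).
It fails at once if the tube rack or the tip box is moved by more than 20 mm (distance of any of rack, tipbox from where it was at the start of the episode above 0.02 m).
It also fails if it takes over 38 s, if anything falls off the work surface, if the arm or the gripper's body presses on something with over 40 N, if the wrist force passes 120 N, or if a joint passes its speed limit or range.

## Robot

A 7-joint arm with a two-finger parallel gripper is mounted at the origin on the work surface. World frame = base frame: x ahead of the robot, y to its left, z up, the work surface at z = 0. Lengths are in mm, angles in degrees, forces in N, time in s.
With the tool pointing down it reaches from about 425 to 925 mm from the base axis. Payload 6.8 kg.
Tool frame: the origin (TCP) lies on the centre line of the jaws, within the pads' length; the fingertips stand 14 mm ahead of it and the grasp point (between the pads) lies 5 mm behind it; z points along the fingers, y is the line along which they close (so a half turn about z gives the same grasp; the last joint's range is limited). The gripper opens to 88 mm and grips with 3 to 60 N. Pads are 20 mm wide; open, the fingers measure 115 mm over their backs; the gripper's body (75 mm by 178 mm) begins 61 mm behind the grasp point.
Start: joints at [-77.069, 27.33, 1.283, 89.118, -0.659, 63.558, -4.761], TCP at [221.151, 637.761, 236.664] pointing down, gripper open.
Joint ranges: [-169.35, 169.35], [-19.33, 120.38], [-80.79, 83.38], [13.8, 139.57], [-78.32, 258.32], [9.67, 109.79], [-169.56, 169.56]. Speed limits (degrees/s): [136.94, 136.94, 180, 180, 180, 180, 180].

## Interface

Orientations are given as a 3x3 rotation matrix whose columns are the frame's x, y, z axes.
In Python, from bench import env gives the robot as it stands. Calls block until the motion is done:
- env.move_pose(position, orientation): joint-space move of the TCP to a pose.
- env.line_to(position, vel=150, ori=None): straight line of the TCP; ori=None keeps the orientation; vel is the mean speed in mm/s.
- env.set_joints(angles): joint-space move.
- env.grip(opening, effort=None): opening from 0.0 (shut) to 1.0 (fully open); effort is the grip in N (None keeps the last); returns when the fingers have stopped.
- env.hold(seconds).
- env.solve_ik(position, orientation): joint angles nearest the present ones, or None.
- env.sense(): the state.
- env.camera(name): name is "side" or "top" or "wrist"; returns a dict with "img" (400x640x3 uint8, blue, green, red), "vertical_fov" (degrees; the focal length in pixels is half the picture's height over the tangent of half this angle, whatever the lens; pixels are square), "cx", "cy" (the principal point, pixels), "D" ([k1, k2, p1, p2, k3] as OpenCV has them; the pictures are not rectified), "cam_to_world" (4x4, takes a point from camera to world coordinates); the wrist camera has in their place "tool_from_camera" (4x4, takes a point from camera to tool coordinates, whose origin is the TCP and whose axes are the flange's). Camera axes: x right, y down, z forward; pixel columns grow to the right and rows downward; lengths in mm; the calibration is good to about 2 mm. A picture is of the moment at which its call begins: read the wrist's pose just before it. There is no depth.
A pose or a line that the arm cannot do raises env.Unreachable and nothing moves.
- env.close_job(): hands the job in; it is judged then, once.
The state is a dict: "time": time; "qpos": joint angles; "qvel": joint speeds; "joint_efforts": joint torques, N m; "position": TCP position; "tool_rot": TCP orientation; "force": force on the tool from outside, world axes, zero at the start; "ft_torque": the same for the moment, N m; "width": opening from 0.0 (shut) to 1.0 (fully open); "gripper_force": force on a finger pad.
Only numpy, scipy, OpenCV 4.12 (cv2) and the standard library are available. Lean on these libraries where they do the work, as an engineer would, in place of code of your own. Each camera call takes 0.05 s, during which the arm holds its last target. There are 200 camera calls.

## Working session

There is one attempt and no reset: what is moved stays moved. The work goes in short steps, each a Python script; the robot and the scene stay as the last script left them, time stands still between calls to the robot, and variables do not carry over. Pictures are saved under pics/ and viewed, at most 10 in all, crops included, and the job is handed in when it is done.

```bash
mkdir -p pics; ls; cat > h.py <<'E'
import numpy as np, cv2
from bench import env
def K(c):
    f=200/np.tan(np.radians(c["vertical_fov"])/2)
    return np.array([[f,0,c["cx"]],[0,f,c["cy"]],[0,0,1.]])
def T(c,s=None):
    if "cam_to_world" in c: return np.array(c["cam_to_world"])
    M=np.eye(4); M[:3,:3]=s["tool_rot"]; M[:3,3]=s["position"]
    return M@np.array(c["tool_from_camera"])
def shot(name,f):
    s=env.sense(); c=env.camera(name); cv2.imwrite(f"pics/{f}.png",c["img"])
    M=T(c,s); np.savez(f"pics/{f}.npz",K=K(c),D=np.array(c["D"],float),M=M,img=c["img"]); return c
def px(f,pts,z):
    d=np.load(f"pics/{f}.npz"); n=cv2.undistortPoints(np.array(pts,float).reshape(-1,1,2),d["K"],d["D"]).reshape(-1,2)
    r=np.c_[n,np.ones(len(n))]@d["M"][:3,:3].T; o=d["M"][:3,3]
    return o+r*((z-o[2])/r[:,2])[:,None]
def proj(f,P):
    d=np.load(f"pics/{f}.npz"); W=np.linalg.inv(d["M"])
    return cv2.projectPoints(np.array(P,float).reshape(-1,1,3),cv2.Rodrigues(W[:3,:3])[0],W[:3,3],d["K"],d["D"])[0].reshape(-1,2)
E
python3 - <<'E'
from h import *
for n in("top","side"): shot(n,n+"0"); print(np.load(f"pics/{n}0.npz")["M"].round(2))
print(env.sense()["time"], np.array(env.sense()["tool_rot"]).round(2))
E
```

```text
pics
[[-1.6000e-01 -9.6000e-01  2.2000e-01  3.1273e+02]
 [-9.9000e-01  1.6000e-01 -3.0000e-02  7.8710e+01]
 [-0.0000e+00 -2.2000e-01 -9.8000e-01  9.6258e+02]
 [ 0.0000e+00  0.0000e+00  0.0000e+00  1.0000e+00]]
[[ 9.4000e-01 -2.6000e-01  2.2000e-01  2.5371e+02]
 [-3.4000e-01 -6.8000e-01  6.5000e-01 -7.2609e+02]
 [-2.0000e-02 -6.8000e-01 -7.3000e-01  9.2824e+02]
 [ 0.0000e+00  0.0000e+00  0.0000e+00  1.0000e+00]]
0.1 [[-0.94  0.33 -0.  ]
 [ 0.33  0.94 -0.  ]
 [-0.   -0.   -1.  ]]
```

View pics/top0.png

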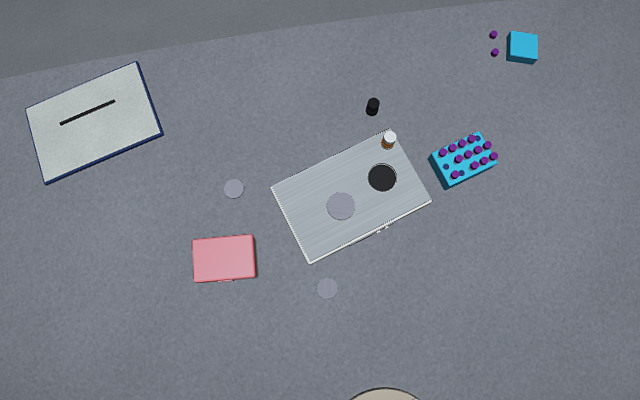

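View pics/side0.png

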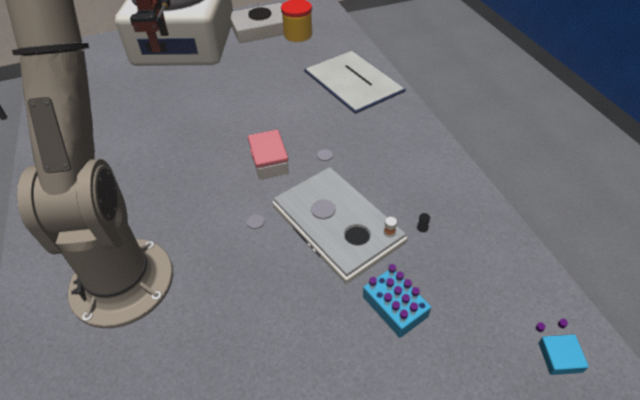

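The top view shows the cover at (341,206), the well at (382,177) and the vial cap at (389,136). The deck corners are about (270,187), (389,130), (432,202) and (310,263).

```bash
python3 - <<'E'
from h import *
c=px("top0",[(270,187),(389,130),(432,202),(310,263)],40); print(c.round(1)); print([np.linalg.norm(c[i]-c[i-1]).round() for i in range(4)], c.mean(0))
cov=px("top0",[(341,206),(326,206),(356,206)],48); w=px("top0",[(382,177)],40); v=px("top0",[(389,133)],86)
print(cov,w,v,px("side0",[(323,209)],48),px("side0",[(357,235)],38))
u=w[0]-cov[0];u[2]=0;print(np.linalg.norm(u));u/=np.linalg.norm(u)
# look pose above the midpoint, tool x along +-push
m=(cov[0]+w[0])/2
s=env.sense()
for sg in(1,-1):
    x=sg*u; R=np.c_[x,np.cross([0,0,-1],x),[0,0,-1]]
    q=env.solve_ik([m[0],m[1],250],R); print(sg,u,q)
print(np.array(env.camera("wrist")["tool_from_camera"]).round(2))
E
```

```text
[[ 561.9  150.1   40. ]
 [ 648.4 -126.7   40. ]
 [ 473.9 -185.8   40. ]
 [ 388.6   90.7   40. ]]
[np.float64(183.0), np.float64(290.0), np.float64(184.0), np.float64(289.0)] [518.20340971 -17.91866276  40.        ]
[[494.99962432   7.95447456  48.        ]
 [500.06004153  38.9983565   48.        ]
 [489.93224794 -23.11258797  48.        ]] [[545.14912432 -90.58285397  40.        ]] [[ 625.12618553 -115.11173689   86.        ]] [[495.16313601   1.86075995  48.        ]] [[545.04273617 -94.80139349  38.        ]]
110.5648111465627
1 [ 0.45357559 -0.89121781  0.        ] [ -57.54304264   27.19023545   74.40561906  111.98434379  -29.47126306
   63.45556495 -123.81685616]
-1 [ 0.45357559 -0.89121781  0.        ] [-37.18606653  14.15297218  41.68474089 111.16230718 -10.97711899
  58.64470129  36.35984471]
[[   0.     -0.97   -0.24   67.06]
 [   1.      0.      0.      0.92]
 [   0.     -0.24    0.97 -148.41]
 [   0.      0.      0.      1.  ]]
```

```bash
python3 - <<'E'
from h import *
u=np.array([.4536,-.8912,0]);w=np.array([545.1,-92.5,0]);x=-u
R=np.c_[x,np.cross([0,0,-1],x),[0,0,-1]]
env.move_pose(w-25*u+[0,0,260],R)
env.grip(0.45)
c=shot("wrist","w1"); s=env.sense(); print(s["time"],s["qpos"],c["vertical_fov"])
print(proj("w1",[[495,5,48],[545,-92.5,40]]))
for p in(w-190*u+[0,0,120],w-160*u+[0,0,57],w-20*u+[0,0,57]): print(env.solve_ik(p,R))
E
```

```text
3.8167 [-35.94599602  16.10923798  45.08839772 108.54059988 -13.04121506
  60.58117514  41.46314385] 70.96533036516402
[[315.22083382 113.15377788]
 [315.39850058 197.96020979]]
[-48.54950379  20.25451812  37.91416629 125.08007719 -19.2026987
  40.2979925   29.45814101]
[-39.28790657  27.77255668  31.93137968 125.65504947 -26.77444143
  33.16707689  39.45803704]
[-24.89220827  33.31232765  34.24460447 117.10892835 -29.92085445
  38.28586369  56.02824629]
```

View pics/w1.png

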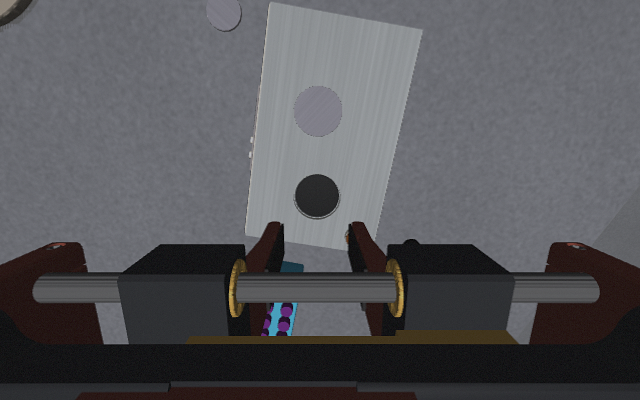

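The wrist view shows the cover near (318,111) and the well near (317,196), with nothing in the way between them. I'll take an enlarged crop for the centres.

```bash
python3 - <<'E'
import cv2
i=cv2.imread("pics/w1.png")[75:230,275:365]; cv2.imwrite("pics/w1c.png",cv2.resize(i,None,fx=3.8,fy=3.8,interpolation=cv2.INTER_CUBIC))
E
```

```text
(no output)
```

View pics/w1c.png

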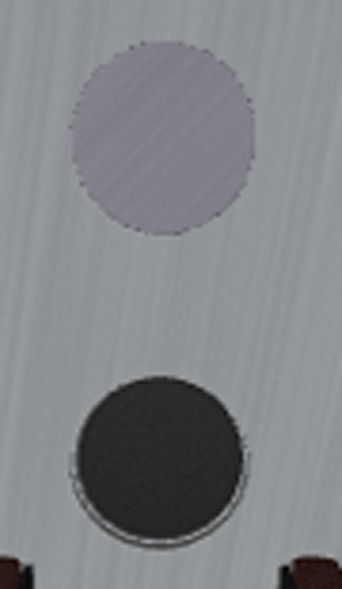

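```bash
python3 - <<'E'
from h import *
cov=px("w1",[(317.9,111.3),(293.7,111.3),(342.1,111.3)],48); w=px("w1",[(317.1,196.6),(293.4,196.6),(340.8,196.6)],40)
print(cov,w,np.linalg.norm(cov[1]-cov[2]),np.linalg.norm(w[1]-w[2]))
W=w[0]*[1,1,0];C=cov[0]*[1,1,0];u=W-C;L=np.linalg.norm(u);u/=L;x=-u;print(L,u)
R=np.c_[x,np.cross([0,0,-1],x),[0,0,-1]]
np.savez("plan.npz",W=W,C=C,u=u,R=R)
env.move_pose(C-60*u+[0,0,120],R)
env.line_to(C-60*u+[0,0,57],vel=80)
print(env.sense()["time"],env.sense()["force"],env.sense()["width"])
env.line_to(C-36*u+[0,0,57],vel=60)
env.line_to(W-70*u+[0,0,57],vel=40)
shot("wrist","w2")
s=env.sense();print(s["time"],s["force"],s["position"],proj("w2",[W+[0,0,40],W-37.5*u+[0,0,48]]))
E
```

```text
[[496.93986097   8.43901917  48.        ]
 [470.46894132  -5.08325912  48.        ]
 [523.41269922  21.95844797  48.        ]] [[ 546.18687689  -89.76465798   40.        ]
 [ 517.64869974 -104.33986142   40.        ]
 [ 574.72560046  -75.189266     40.        ]] 59.44994047756749 64.09001333570025
109.86005090003735 [ 0.44827046 -0.89389798  0.        ]
5.5833 [ 0.77035052 -0.1400168   0.05209901] 0.4493387409764256
8.2333 [ 0.5084258   0.17538102 -0.40217204] [514.78320904 -27.10564726  57.00778644] [[315.10382533 332.77493443]
 [315.14537466 291.08918998]]
```

View pics/w2.png

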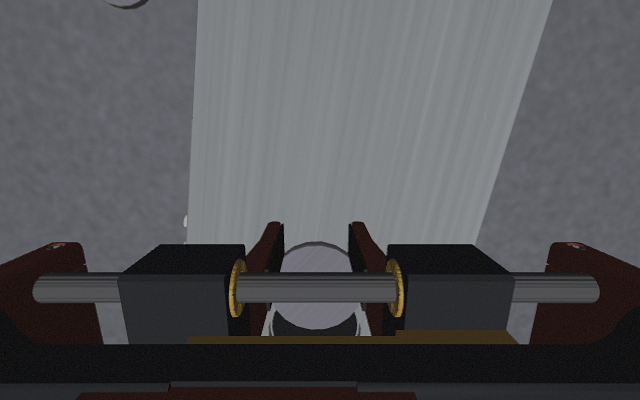

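The cover is cradled at about column 316, and the well crescent centres at about column 315, so they line up. Next I push it in.

```bash
python3 - <<'E'
from h import *
p=np.load("plan.npz");W,u,R=p["W"],p["u"],p["R"]
for d in(-50,-40,-36,-34,-32.5,-31.5):
    env.line_to(W+d*u+[0,0,57],vel=30); s=env.sense(); print(d,s["time"].__round__(2),np.round(s["force"],1), round(float(s["force"]@u),1))
env.hold(.3); print(env.sense()["force"])
shot("wrist","w3"); shot("side","side3")
i=cv2.imread("pics/side3.png")[180:280,270:430]; cv2.imwrite("pics/m.png",np.vstack([cv2.resize(i,(640,400)),cv2.imread("pics/w3.png")[200:400]]))
E
```

```text
-50 9.05 [ 0.6 -0.3 -0.4] 0.5
-40 9.53 [-1.1  0.1  0.7] -0.6
-36 9.82 [-0.1  0.6 -0.2] -0.6
-34 10.07 [-0.5 -0.5 -0.1] 0.2
-32.5 10.32 [ 0.4 -0.4  0.3] 0.6
-31.5 10.57 [-0.9  0.1  0.1] -0.5
[ 0.92513969  0.4715357  -0.04140711]
```

View pics/m.png

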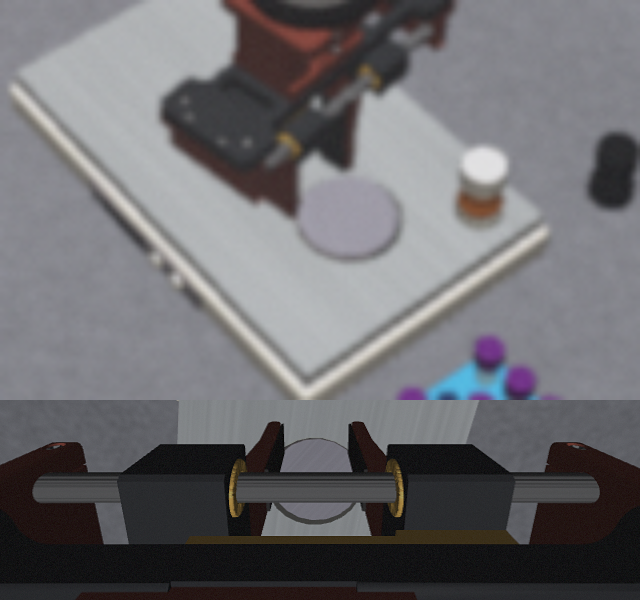

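The cover looks to be in the well, at side pixel (357,234), where the well was at (357,235). I'll back off, rise and check.

```bash
python3 - <<'E'
from h import *
p=np.load("plan.npz");W,u,R=p["W"],p["u"],p["R"]
env.line_to(W-60*u+[0,0,57],vel=60); env.line_to(W-60*u+[0,0,150],vel=120)
env.move_pose(W-5*u+[0,0,220],R)
shot("wrist","w4"); shot("side","side4"); print(env.sense()["time"]); q=proj("w4",[W+[0,0,40]])[0]; print(q)
x,y=q.astype(int); a=cv2.resize(cv2.imread("pics/w4.png")[max(0,y-50):y+50,x-75:x+75],(600,400),interpolation=2)
b=cv2.resize(cv2.imread("pics/side4.png")[210:260,320:420],(400,200),interpolation=2)
cv2.imwrite("pics/m2.png",np.vstack([a,cv2.copyMakeBorder(b,0,0,0,200,0)]))
E
```

```text
13.0667
[315.66447432 189.55145352]
```

View pics/m2.png

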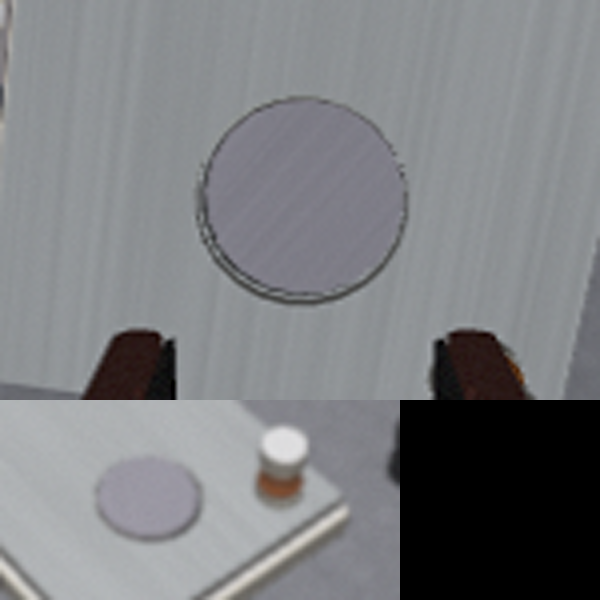

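The disc is in the well and rim shows all round, but the gap is thinner on the near side. I'll probe its height there with closed fingertips, which also seats it if it's hung on the chamfer.

```bash
python3 - <<'E'
from h import *
p=np.load("plan.npz");W,u,R=p["W"],p["u"],p["R"]
env.grip(0.0)
for k in(-15,12):
    P=W+k*u
    env.line_to(P+[0,0,62],vel=150); f0=np.mean([env.sense()["force"][2] for _ in range(5)])
    for z in np.arange(57,52.4,-.5):
        env.line_to(P+[0,0,z],vel=15); s=env.sense(); f=s["force"][2]-f0
        if abs(f)>5: break
    print(k,z,s["position"][2],f,s["time"])
    env.line_to(P+[0,0,62],vel=60)
env.line_to(W-10*u+[0,0,220],vel=200)
shot("wrist","w5"); q=proj("w5",[W+[0,0,40]])[0]; print(env.sense()["time"],q)
x,y=q.astype(int); cv2.imwrite("pics/w5c.png",cv2.resize(cv2.imread("pics/w5.png")[max(0,y-50):y+50,x-75:x+75],(600,400),interpolation=2))
E
```

```text
-15 54.0 54.42411898078113 5.496317696356584 17.0
12 54.0 54.43353712464235 5.472352755548142 19.6
20.8833 [316.15013096 194.68363387]
```

View pics/w5c.png

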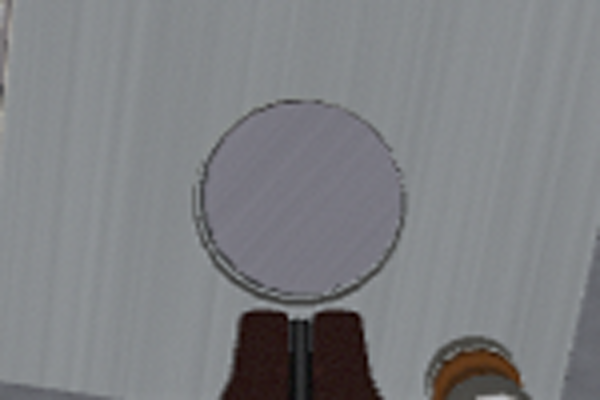

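Both sides of the disc stop the fingertips at deck height (40.4 mm), so it is level and flush. The vial is still standing.

```bash
python3 -c "
from bench import env
print(env.close_job())"
```

```text
the job is handed in; nothing more can be done
None
```

The cover disc was pushed into the well and probed flush and level with the deck; the vial looks undisturbed, the rack and tip box were never approached, and the job is handed in, but no verdict came back.

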